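Close, pin and hold a goldsmith's hinged drill jig

TASK

Get the hinged drill jig ready for drilling the brass tube that lies in its V-block: swing the open aluminium leaf down onto the tube, then take the pin with the knurled brass knob from the wooden stand and push it down through the hole in the leaf and into the hole below until its collar sits on the leaf. Sprung feet under the leaf keep lifting it, so press the pin down until the leaf is fully shut and finish like that: still holding the pin and pressing it firmly down, nothing let go. The tube stays in its V-block and the other things on the bench stay where they are.

Things in the scene. Friction and masses are not known exactly. Their poses are not given: they have to be found in the camera images.
- jig: Drill jig screwed to the bench: dark steel base 190 x 96 x 14 mm. Origin: centre of its underside; x points from the pin boss to the hinge, y along hinge and tube. Hinge axis along y at x 75, z 45 mm; V-block at x 0 (41 mm wide, 60 long, top z 31); boss 32 x 46 mm at x -65, top z 45; the leaf, once shut, lies on the boss.
- jig_hole (a point): Mouth of the pin hole in the boss, centre, on the boss's top face, 45 mm above the bench. The hole is round, upright, 10 mm wide and 31 mm deep.
- jig_vee (a point): Centre of the V-block: where the middle of the tube belongs, 30 mm above the bench.
- leaf (a joint): Angle of the leaf in rad: 0 fully shut (level), 1.57 upright, at most 1.95 (leaning back from the boss); starts at 1.25 to 1.85. The stiff hinge (0.25 N m) leaves it wherever it is put, but near shut, from about 0.055 rad, two sprung feet under it press on the tube: let go, it rises again to some 0.03 to 0.05 rad. Shutting it fully takes about 8 to 10 N down at its pin hole.
- leaf_hinge (a point): Point on the hinge axis, 45 mm above the bench, at mid-width of the leaf. The leaf is an aluminium plate, 10 mm thick, 50 mm wide, 0.24 kg, its underside in line with the axis. On its outer face, 75 mm from the axis, a drill bush and two spring housings stand up to 5 mm proud; thumb tab, 30 mm wide, from 152 mm to the end at 174 mm.
- leaf_hole (a point): Mouth of the pin hole (10.5 mm wide, right through) in the leaf's outer face (top face when shut), 140 mm from the hinge axis; moves with the leaf. z: the leaf's outward normal; x points to the hinge. With the leaf shut it is straight above the boss's hole, 55 mm above the bench.
- leaf_tab (a point): End of the leaf's thumb tab, middle of its width, on the outer face, 174 mm from the hinge axis; axes as leaf_hole.
- pin: Locating pin, 0.06 kg, upright in one of the stand's three holes. Origin: its lower tip, z up along it. Steel shank 8 mm wide, 34 mm long, tip tapered (4.4 mm at the end, full width 6 mm up); brass collar 22 mm wide from 34 to 40 mm; knurled brass knob 16 mm wide from 40 to 72 mm, to grip. Its tip is 11 mm above the bench in the stand, 21 mm when fully home in the shut jig.
- pin_collar (a point): Underside of the pin's collar, on its axis, 34 mm above the tip.
- tube: Brass tube 12 mm wide, 80 mm long, loose in the V-block of the jig. Origin: its middle, y along it.
- stand: Wooden stand, 50 x 160 x 45 mm high, fixed. Origin: centre of its underside, y along its length. Three holes 10 mm wide at y -55, 0 and +55 mm; the pin, the punch and the scriber stand in them in any order, each with a shoulder resting on the stand's top.
- punch: Bystander: dark steel punch in the stand, 13 mm wide, rising 58 mm above it. Origin: its tip.
- scriber: Bystander: scriber in the stand with a dark wooden bulb handle up to 22 mm wide, rising 56 mm above it. Origin: its tip.
- mug: Bystander: black mug, 82 mm wide, 95 mm high. Origin: centre of its underside.
- dish: Bystander: small steel dish, 90 mm wide, 30 mm high. Origin: centre of its underside.
- hammer: Bystander: hammer 240 mm long, lying on the bench.
- pliers: Bystander: pliers with red handles, 150 mm long, 14 mm high, lying on the bench.

How it is judged:
By the outcome, as a careful person would: the job done as asked, in the order asked, and still so for the second after the job is handed in, while the arm keeps its last pose, push and grip.
It also fails if it takes over 51 s, if anything falls off the work surface, if the arm or the gripper's body presses on something with over 40 N, if the wrist force passes 120 N, or if a joint passes its speed limit or range.

ROBOT

A 6-joint arm with a two-finger parallel gripper is mounted at the origin on the work surface. World frame = base frame: x ahead of the robot, y to its left, z up, the work surface at z = 0. Lengths are in m, angles in rad, forces in N, time in s.
With the tool pointing down it reaches from about 0.35 to 0.975 m from the base axis. Payload 4.9 kg.
Tool frame: the origin (TCP) lies on the centre line of the jaws, within the pads' length; the fingertips stand 14 mm ahead of it and the grasp point (between the pads) lies 5 mm behind it; z points along the fingers, y is the line along which they close (so a half turn about z gives the same grasp; the last joint's range is limited). The gripper opens to 85 mm and grips with 20 to 120 N. Pads are 22 mm wide; open, the fingers measure 114 mm over their backs; the gripper's body (76 mm by 85 mm) begins 54 mm behind the grasp point. The pads swing forward as they close: fully open they stand 13 mm farther back than shut.
Start: joints at [-1.254, 0.053, 1.613, -0, 1.476, -0.119], TCP at [0.264, -0.567, 0.245] pointing down, gripper open.
Joint ranges: [-3.01, 3.01], [-1.01, 2.22], [0.06, 2.58], [-1.02, 4.17], [0.09, 2.62], [-3.14, 3.14]. Speed limits (rad/s): [2.57, 2.57, 3.14, 3.14, 3.14, 3.14].

INTERFACE

Orientations are given as a unit quaternion [w, x, y, z].
In Python, from plant import * gives the robot as it stands.
- The arm moves only by the tool send_rows, never from a script. Its argument "steps" is a list of rows, each an object with "translation": the shift along the tool's x, y, z in cm, a list of three; "delta_rot": the turn, a rotation vector about the tool's x, y, z in rad, a list of three; "jaw": the finger opening in cm, from 0 to 8.54. In form: [{"translation": [dx, dy, dz], "delta_rot": [rx, ry, rz], "jaw": jaw}, ...]. A call has exactly 8 rows; each row is the pose to reach, as a shift and turn from the pose commanded when the call began, along the tool's axes at that moment; what a row does not reach only later rows make up. A row lasts 1/10 s, in which the tool goes at most 50 mm and 8.59 degrees, less where a joint would pass 70% of its speed; a pose out of reach is approached as far as the arm can. A call with a gripper value outside its range is refused whole. The fingers move at their own pace and stop on an object; the grip force is fixed at half the most. Time passes only in rows, so rows that repeat a pose let the fingers close, or fill a call up. It gives the time, the measured TCP pose, the force, the opening and the grip force at its end, in the units of the state.
- state(): the state, without advancing time (a new reading comes with each control period).
- grab_frame(name): name is "scene" or "top" or "wrist"; returns a dict with "pixels" (400x640x3 uint8, blue, green, red), "range_z" (400x640 float32, m along the optical axis (not along the pixel's ray), 0 where there is no reading), "fx", "fy", "cx", "cy" (pixels), "rvec" (rotation vector, rad) and "tvec" (3), from world to camera coordinates, as OpenCV has them. Camera axes: x right, y down, z forward; pixel columns grow to the right and rows downward; lengths in m; the calibration is good to about 2 mm. A picture is of the moment at which its call begins.
- job_done(): hands the job in; it is judged then, once.
The state is a dict: "time": time; "joint_pos": joint angles; "joint_vel": joint speeds; "joint_efforts": joint torques, N m; "tool_pos": TCP position; "tool_rot": TCP orientation; "contact_force": force on the tool from outside, world axes, zero at the start; "ft_torque": the same for the moment, N m; "gripper_width": opening from 0.0 (shut) to 1.0 (fully open); "grasp_force": force on a finger pad.
Only numpy, scipy, OpenCV 4.12 (cv2) and the standard library are available. Lean on these libraries where they do the work, as an engineer would, in place of code of your own. Each camera call takes 0.05 s, during which the arm holds its last target. There are 200 camera calls.

## Working session

There is one attempt and no reset: what is moved stays moved. The work goes in short steps, Python scripts to look and compute and a tool call to move; the robot and the scene stay as the last step left them, time stands still between calls to the robot, and variables do not carry over. Pictures are saved under pics/ and viewed, at most 10 in all, crops included, and the job is handed in when it is done.

Besides the shell and the picture viewer there is one more tool, called after "Emit:" as name(argument=value, ...), one argument or row to a line, values as JSON. send_rows: Moves the arm, as the interface text tells. Its arguments: {"type":"object","properties":{"steps":{"type":"array","items":{"type":"object","properties":{"translation":{"type":"array","items":{"type":"number"}},"delta_rot":{"type":"array","items":{"type":"number"}},"jaw":{"type":"number"}}}}},"required":["steps"]}

```bash
mkdir -p pics; cat > h.py <<'E'
from plant import *
import numpy as np, cv2
from scipy.spatial.transform import Rotation as R
def grab(n,tag):
    f=grab_frame(n); cv2.imwrite(f'pics/{tag}.png',f['pixels']); np.savez(f'pics/{tag}.npz',**f); return f
def load(tag): return dict(np.load(f'pics/{tag}.npz'))
def cloud(f):
    v,u=np.mgrid[0:400,0:640]; z=f['range_z']
    c=np.stack([(u-f['cx'])/f['fx']*z,(v-f['cy'])/f['fy']*z,z],-1)
    Rm=cv2.Rodrigues(np.array(f['rvec'],float))[0]
    return (c-np.array(f['tvec']).ravel())@Rm
def proj(f,p):
    K=np.array([[f['fx'],0,f['cx']],[0,f['fy'],f['cy']],[0,0,1]],float)
    return cv2.projectPoints(np.array(p,float).reshape(-1,3),np.array(f['rvec'],float),np.array(f['tvec'],float),K,None)[0][:,0]
E
python3 - <<'E'
from h import *
for n in("scene","top"):
    grab(n,n+"0")
print(state())
E
```

```text
{'time': 0.1, 'joint_pos': array([-1.25398821e+00,  5.32854857e-02,  1.61415798e+00,  1.42923710e-05,
        1.47599220e+00, -1.19007439e-01]), 'joint_vel': array([-0.00016311, -0.00207427, -0.00210177, -0.0007872 , -0.00100206,
        0.00030776]), 'joint_efforts': array([-4.85731398e-04, -3.94904065e+01, -3.71363318e+01, -1.86712541e-04,
        3.86716085e-03, -2.15610032e-05]), 'tool_pos': array([ 0.2636752 , -0.56606631,  0.24418848]), 'tool_rot': array([-9.17703868e-04,  9.76351631e-01,  2.16186592e-01, -8.39099033e-05]), 'contact_force': array([-0.08089219, -0.36657947, -0.35641151]), 'ft_torque': array([-0.00672431, -0.03895414, -0.04888569]), 'grasp_force': 0.0, 'gripper_width': 0.9967637629213564}
```

View pics/scene0.png

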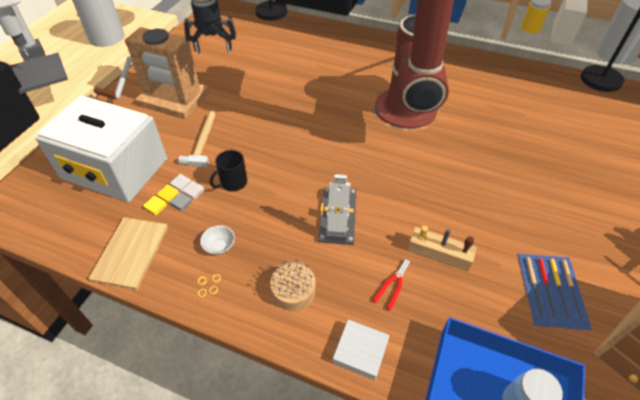

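View pics/top0.png

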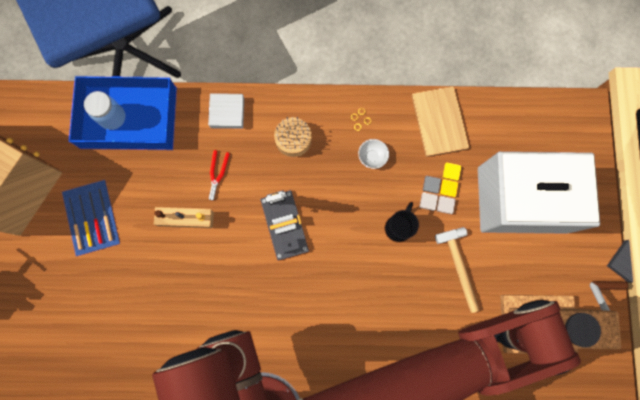

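The scene view shows the jig at about (338,212) and the stand at (443,247), with the pin's brass knob at (424,231), the punch at (446,238) and the scriber at (469,243). In the top view the jig is at (285,222), with the leaf end near (275,197) and the boss end near (292,248). The stand there is at (183,216), with the brass knob at (199,216).

```bash
python3 - <<'E'
from h import *
t=load('top0');s=load('scene0')
a=cv2.resize(t['pixels'][175:275,140:320],None,fx=4.4,fy=4.4,interpolation=cv2.INTER_CUBIC)
b=cv2.resize(s['pixels'][165:275,310:490],None,fx=4.4,fy=4.4,interpolation=cv2.INTER_CUBIC)
cv2.imwrite('pics/c_top.png',a);cv2.imwrite('pics/c_scene.png',b)
ct=cloud(t);cs=cloud(s)
for n,c,pts in(('top',ct,[(285,222),(275,197),(292,248),(183,216),(199,216),(176,216),(155,216)]),('scene',cs,[(338,212),(424,231),(446,238),(469,243),(341,179)])):
    for u,v in pts: print(n,u,v,c[v,u].round(4))
print(t['fx'],t['tvec'],cv2.Rodrigues(t['rvec'])[0].round(3).tolist(),s['fx'])
E
```

```text
top 285 222 [ 0.5386 -0.0589  0.0348]
top 275 197 [ 0.5758 -0.0413  0.2195]
top 292 248 [ 0.4632 -0.0808  0.0412]
top 183 216 [0.5493 0.2316 0.0515]
top 199 216 [0.5458 0.1798 0.0791]
top 176 216 [0.5426 0.24   0.0941]
top 155 216 [0.5424 0.2994 0.0895]
scene 338 212 [ 0.6061 -0.0305  0.1118]
scene 424 231 [0.556  0.1842 0.0784]
scene 446 238 [0.5586 0.2398 0.0811]
scene 469 243 [0.5598 0.2941 0.091 ]
scene 341 179 [ 0.5849 -0.035   0.2125]
495.1648933503027 [-0.14373476  0.57305523  1.37304896] [[0.013, -1.0, 0.007], [-0.986, -0.014, -0.167], [0.167, -0.004, -0.986]] 457.55814101593023
```

View pics/c_top.png

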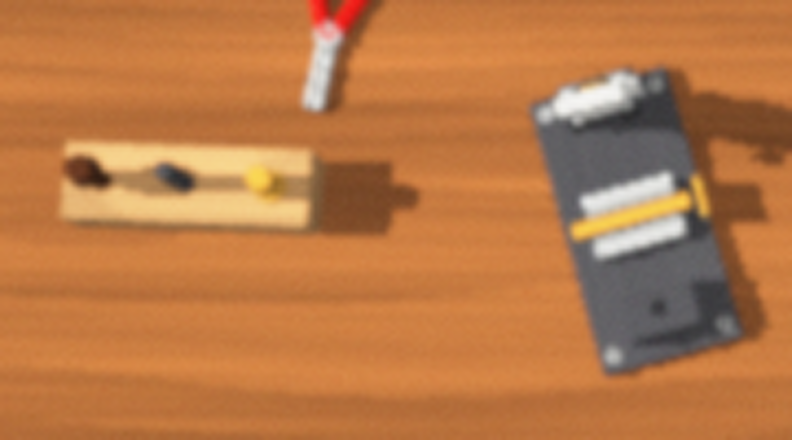

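View pics/c_scene.png

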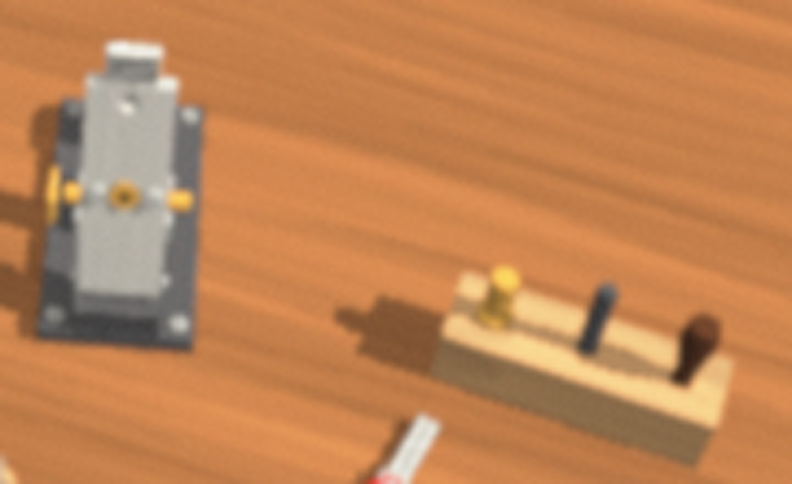

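The top crop shows the base corners at (531,107), (668,66), (740,332) and (607,376), the boss hole at (658,306) and the knob top at (262,178). The scene crop shows the leaf, near upright, with its hole at (128,104) and its tab end at about (135,50). The knob top is at (505,272) and the collar at (496,322).

```bash
cat >> h.py <<'E'
def ray(f,uv,z):
    Rm=cv2.Rodrigues(np.array(f['rvec'],float))[0]; C=-Rm.T@np.array(f['tvec'],float).ravel()
    d=Rm.T@np.array([(uv[0]-f['cx'])/f['fx'],(uv[1]-f['cy'])/f['fy'],1]); return C+d*(z-C[2])/d[2]
E
python3 - <<'E'
from h import *
t=load('top0');s=load('scene0')
T=lambda u,v:(u/4.4+139.6,v/4.4+174.6)
S=lambda u,v:(u/4.4+309.6,v/4.4+164.6)
c=np.array([ray(t,T(*p),.014) for p in[(531,107),(668,66),(740,332),(607,376)]]);print(c.round(4).tolist())
ctr=c.mean(0); hx=(c[0]+c[1]-c[2]-c[3])/2; print('ctr',ctr,'yaw',np.arctan2(hx[1],hx[0]),np.linalg.norm(hx), np.linalg.norm(c[0]-c[1]))
print('hole',ray(t,T(658,306),.045))
c2=np.array([ray(s,S(*p),.014) for p in[(40,337),(192,350),(203,106),(62,98)]]);print('scene',c2.round(4).tolist(),c2.mean(0))
print('knob',ray(t,T(262,176),.083),ray(s,S(505,272),.083))
C=cloud(t);S_=cloud(s)
# leaf plane fit from scene cloud
sub=S_[180:245,318:362].reshape(-1,3); sub=sub[(sub[:,2]>.075)&(sub[:,2]<.19)]
m=sub.mean(0); w=np.linalg.svd(sub-m)[2][2]; print('leaf plane',m,w, np.abs((sub-m)@w).mean())
for n,cl in(('t',C),('s',S_)):
    p=cl.reshape(-1,3); k=(abs(p[:,0]-.55)<.06)&(abs(p[:,1]-.18)<.02)&(p[:,2]>.06)&(p[:,2]<.1); print(n,k.sum(),p[k].mean(0),p[k].max(0),p[k].min(0))
E
```

```text
[[0.6092, 0.0166, 0.014], [0.6386, -0.0746, 0.014], [0.4603, -0.1257, 0.014], [0.4302, -0.0388, 0.014]]
ctr [ 0.53458065 -0.05563814  0.014     ] yaw 0.2896087060937544 0.1864770661975728 0.09588776815858932
hole [ 0.4737063  -0.07257437  0.045     ]
scene [[0.6448, -0.0668, 0.014], [0.6189, 0.0214, 0.014], [0.4318, -0.0357, 0.014], [0.4605, -0.1249, 0.014]] [ 0.53896829 -0.05151442  0.014     ]
knob [0.54913654 0.17874467 0.083     ] [0.54519707 0.18166225 0.083     ]
leaf plane [ 0.59977907 -0.03378633  0.13465135] [0.93647833 0.28381904 0.20604635] 0.0016155978678570725
t 38 [0.5460781  0.1805121  0.07798566] [0.55477426 0.18905554 0.08748228] [0.53903419 0.17332865 0.06199888]
s 62 [0.55279685 0.18283413 0.07552619] [0.55839174 0.19122828 0.08697415] [0.54047778 0.17469918 0.06016495]
```

Emit:
send_rows(
  steps=[
    {"translation": [10, -6, -4.6], "delta_rot": [0, 0, 0.05], "jaw": 0},
    {"translation": [54.7, -33.7, -4.6], "delta_rot": [0, 0, 0.146], "jaw": 0},
    {"translation": [54.7, -33.7, -4.6], "delta_rot": [0, 0, 0.146], "jaw": 0},
    {"translation": [54.7, -33.7, -4.6], "delta_rot": [0, 0, 0.146], "jaw": 0},
    {"translation": [54.7, -33.7, -4.6], "delta_rot": [0, 0, 0.146], "jaw": 0},
    {"translation": [54.7, -33.7, -4.6], "delta_rot": [0, 0, 0.146], "jaw": 0},
    {"translation": [54.7, -33.7, -4.6], "delta_rot": [0, 0, 0.146], "jaw": 0},
    {"translation": [54.7, -33.7, -4.6], "delta_rot": [0, 0, 0.146], "jaw": 0},
  ],
)

```text
time: 0.9
tool_pos: [0.4826, -0.2339, 0.2796]
tool_rot: [-0.0, 0.99, 0.144, -0.0]
contact_force: [0.9, -0.4, 0.0]
gripper_width: -0.0
grasp_force: 0.0
```

```bash
cat >> h.py <<'E'
CTR=np.array([.537,-.0535]); YAW=.291
def J(x,y,z): # jig mm -> world
    c,s=np.cos(YAW),np.sin(YAW); return np.array([CTR[0]+(c*x-s*y)/1e3,CTR[1]+(s*x+c*y)/1e3,z/1e3])
def rel(targets,yaw=YAW):
    s=state(); q=s['tool_rot']; A=R.from_quat([q[1],q[2],q[3],q[0]])
    T=R.from_euler('z',yaw)*R.from_quat([1,0,0,0])
    print('t',s['time'],'pos',s['tool_pos'].round(4),'F',s['contact_force'].round(1),'jaw',round(s['gripper_width']*8.54,2),'gf',s['grasp_force'])
    print('rot',(A.inv()*T).as_rotvec().round(4))
    for p in targets: print(p.round(4),(A.inv().apply(p-s['tool_pos'])*100).round(2))
E
python3 -c "
from h import *
rel([J(85,0,290),J(85,0,222)])"
```

```text
t 0.9 pos [ 0.4826 -0.2339  0.2796] F [ 0.9 -0.4  0. ] jaw -0.0 gf 0.0
rot [-0.0002  0.0002 -0.0014]
[ 0.6184 -0.0291  0.29  ] [ 18.87 -15.75  -1.04]
[ 0.6184 -0.0291  0.222 ] [ 18.87 -15.75   5.76]
```

Emit:
send_rows(
  steps=[
    {"translation": [18.9, -15.7, -1], "delta_rot": [0, 0, 0], "jaw": 0},
    {"translation": [18.9, -15.7, -1], "delta_rot": [0, 0, 0], "jaw": 0},
    {"translation": [18.9, -15.7, -1], "delta_rot": [0, 0, 0], "jaw": 0},
    {"translation": [18.9, -15.7, -1], "delta_rot": [0, 0, 0], "jaw": 0},
    {"translation": [18.9, -15.7, -1], "delta_rot": [0, 0, 0], "jaw": 0},
    {"translation": [18.9, -15.7, -1], "delta_rot": [0, 0, 0], "jaw": 0},
    {"translation": [18.9, -15.7, 2], "delta_rot": [0, 0, 0], "jaw": 0},
    {"translation": [18.9, -15.7, 2], "delta_rot": [0, 0, 0], "jaw": 0},
  ],
)

```text
time: 1.7
tool_pos: [0.616, -0.0311, 0.2548]
tool_rot: [-0.001, 0.989, 0.145, -0.004]
contact_force: [-0.8, -0.5, -1.7]
gripper_width: 0.001
grasp_force: 0.0
```

```bash
python3 -c "
from h import *
th=np.radians(np.arange(78,0,-6.0))
ps=[J(75-165*np.cos(t)+10*np.sin(t)+11,0,45+165*np.sin(t)+10*np.cos(t)+14) for t in np.append(th,0.03)]
rel([J(85,0,222)]+ps)"
```

```text
t 1.7 pos [ 0.616  -0.0311  0.2548] F [-0.8 -0.5 -1.7] jaw 0.01 gf 0.0
rot [-0.0036  0.0079 -0.0008]
[ 0.6184 -0.0291  0.222 ] [ 0.32 -0.1   3.28]
[ 0.5959 -0.0359  0.2225] [-2.04 -0.1   3.25]
[ 0.5797 -0.0407  0.219 ] [-3.73 -0.1   3.61]
[ 0.5638 -0.0455  0.2138] [-5.38 -0.1   4.14]
[ 0.5486 -0.05    0.2069] [-6.96 -0.09  4.85]
[ 0.5342 -0.0543  0.1984] [-8.45 -0.09  5.71]
[ 0.5207 -0.0584  0.1883] [-9.85 -0.08  6.73]
[ 0.5083 -0.0621  0.1768] [-11.14  -0.08   7.89]
[ 0.4971 -0.0654  0.1641] [-12.3   -0.07   9.17]
[ 0.4873 -0.0684  0.1502] [-13.32  -0.07  10.57]
[ 0.4789 -0.0709  0.1352] [-14.18  -0.06  12.07]
[ 0.472  -0.073   0.1195] [-14.89  -0.06  13.65]
[ 0.4668 -0.0745  0.1031] [-15.42  -0.05  15.29]
[ 0.4632 -0.0756  0.0862] [-15.78  -0.04  16.99]
[ 0.4617 -0.0761  0.0739] [-15.93  -0.04  18.21]
```

Emit:
send_rows(
  steps=[
    {"translation": [0.3, -0.1, 3.2], "delta_rot": [0, 0, 0], "jaw": 0},
    {"translation": [-2.0, -0.1, 3.2], "delta_rot": [0, 0, 0], "jaw": 0},
    {"translation": [-3.7, -0.1, 3.6], "delta_rot": [0, 0, 0], "jaw": 0},
    {"translation": [-5.4, -0.1, 4.1], "delta_rot": [0, 0, 0], "jaw": 0},
    {"translation": [-7, -0.1, 4.8], "delta_rot": [0, 0, 0], "jaw": 0},
    {"translation": [-8.4, -0.1, 5.7], "delta_rot": [0, 0, 0], "jaw": 0},
    {"translation": [-9.8, -0.1, 6.7], "delta_rot": [0, 0, 0], "jaw": 0},
    {"translation": [-9.8, -0.1, 6.7], "delta_rot": [0, 0, 0], "jaw": 0},
  ],
)

```text
time: 2.5
tool_pos: [0.5222, -0.0592, 0.1919]
tool_rot: [-0.0, 0.99, 0.143, -0.001]
contact_force: [0.0, -0.2, -0.7]
gripper_width: 0.001
grasp_force: 0.0
```

```bash
python3 -c "
from h import *
th=np.radians(np.arange(48,0,-6.0))
ps=[J(75-165*np.cos(t)+10*np.sin(t)+11,0,45+165*np.sin(t)+10*np.cos(t)+14) for t in np.append(th,0.03)]
rel(ps)
grab('scene','s1')
s=load('s1');cv2.imwrite('pics/s1c.png',cv2.resize(s['pixels'][125:265,290:490],None,fx=4,fy=4))"
```

```text
t 2.5 pos [ 0.5222 -0.0592  0.1919] F [ 0.  -0.2 -0.7] jaw 0.01 gf 0.0
rot [-0.0012  0.0024 -0.0031]
[ 0.5207 -0.0584  0.1883] [-0.11 -0.12  0.36]
[ 0.5083 -0.0621  0.1768] [-1.4  -0.12  1.51]
[ 0.4971 -0.0654  0.1641] [-2.57 -0.11  2.79]
[ 0.4873 -0.0684  0.1502] [-3.59 -0.11  4.18]
[ 0.4789 -0.0709  0.1352] [-4.47 -0.1   5.68]
[ 0.472  -0.073   0.1195] [-5.18 -0.1   7.25]
[ 0.4668 -0.0745  0.1031] [-5.72 -0.09  8.9 ]
[ 0.4632 -0.0756  0.0862] [-6.09 -0.09 10.59]
[ 0.4617 -0.0761  0.0739] [-6.25 -0.09 11.81]
```

View pics/s1c.png

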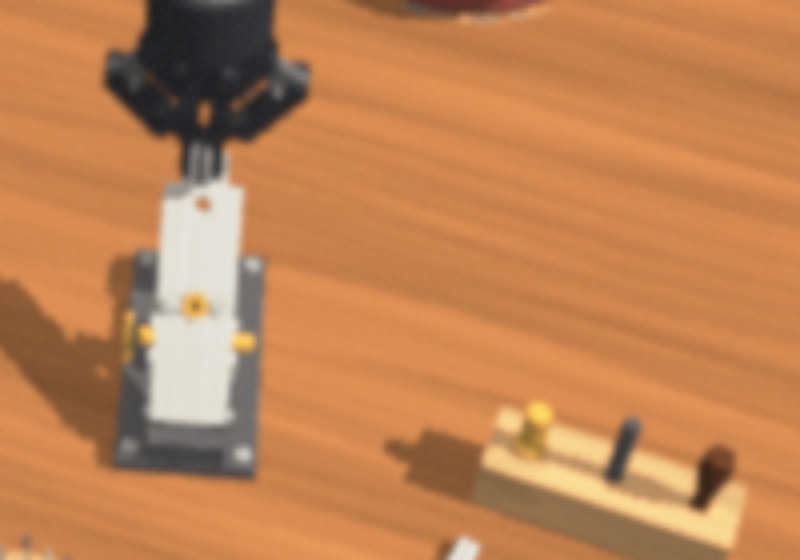

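The leaf, with its hole at (203,203), follows the shut fingers on its tab, and the tube (ends at 145,335 and 243,341) is still in the vee. I'll carry on down the arc.

Emit:
send_rows(
  steps=[
    {"translation": [-1.4, -0.1, 1.5], "delta_rot": [0, 0, 0], "jaw": 0},
    {"translation": [-2.6, -0.1, 2.8], "delta_rot": [0, 0, 0], "jaw": 0},
    {"translation": [-3.6, -0.1, 4.2], "delta_rot": [0, 0, 0], "jaw": 0},
    {"translation": [-4.5, -0.1, 5.7], "delta_rot": [0, 0, 0], "jaw": 0},
    {"translation": [-5.2, -0.1, 7.2], "delta_rot": [0, 0, 0], "jaw": 0},
    {"translation": [-5.7, -0.1, 8.9], "delta_rot": [0, 0, 0], "jaw": 0},
    {"translation": [-6.1, -0.1, 10.2], "delta_rot": [0, 0, 0], "jaw": 0},
    {"translation": [-6.2, -0.1, 11.0], "delta_rot": [0, 0, 0], "jaw": 0},
  ],
)

```text
time: 3.35
tool_pos: [0.4639, -0.0753, 0.0818]
tool_rot: [-0.0, 0.99, 0.144, -0.001]
contact_force: [-1.0, 0.4, 0.4]
gripper_width: 0.001
grasp_force: 0.2
```

```bash
python3 -c "
from h import *
rel([J(-76+.0,0,45+165*.03+10+14),J(-76,0,71),J(-65,0,71)])"
```

```text
t 3.35 pos [ 0.4639 -0.0753  0.0818] F [-1.   0.4  0.4] jaw 0.01 gf 0.2082030600286089
rot [-0.0008  0.0011 -0.0015]
[ 0.4642 -0.0753  0.074 ] [0.03 0.01 0.78]
[ 0.4642 -0.0753  0.071 ] [0.03 0.01 1.08]
[ 0.4747 -0.0721  0.071 ] [1.13 0.01 1.08]
```

Emit:
send_rows(
  steps=[
    {"translation": [0, 0, 0.3], "delta_rot": [0, 0, 0], "jaw": 0},
    {"translation": [0, 0, 0.6], "delta_rot": [0, 0, 0], "jaw": 0},
    {"translation": [0, 0, 0.8], "delta_rot": [0, 0, 0], "jaw": 0},
    {"translation": [0, 0, 0.8], "delta_rot": [0, 0, 0], "jaw": 0},
    {"translation": [0, 0, -1], "delta_rot": [0, 0, 0], "jaw": 0},
    {"translation": [-1, 0, -5], "delta_rot": [0, 0, 0], "jaw": 0},
    {"translation": [-3, 0, -10], "delta_rot": [0, 0, 0], "jaw": 0},
    {"translation": [-3, 0, -12], "delta_rot": [0, 0, 0], "jaw": 4.5},
  ],
)

```text
time: 4.15
tool_pos: [0.4363, -0.0846, 0.2075]
tool_rot: [0.002, 0.99, 0.144, 0.003]
contact_force: [0.7, -0.2, 0.1]
gripper_width: 0.154
grasp_force: 0.0
```

```bash
python3 -c "
from h import *
for n in('top','scene','wrist'): grab(n,n+'2')
w=load('wrist2');print(w['fx'],w['tvec'])
C=cloud(load('scene2'));sub=C[170:240,318:362].reshape(-1,3)
j=(sub[:,:2]-CTR)@np.array([[np.cos(YAW),-np.sin(YAW)],[np.sin(YAW),np.cos(YAW)]])
k=(abs(j[:,1])<.018)&(j[:,0]>-.06)&(j[:,0]<.06)&(abs(j[:,0])>.02)&(sub[:,2]>.05);print(k.sum(),np.polyfit(j[k,0],sub[k,2],1))
tgt=np.array([.547,.180,.20]);rel([tgt])
"
```

```text
281.7062017273953 [-0.20705072  0.34623784  0.47005269]
311 [-0.04137419  0.05706291]
t 4.3 pos [ 0.437  -0.0844  0.2056] F [-0.1 -0.6 -0.7] jaw 3.62 gf 0.0
rot [ 0.0035 -0.0049 -0.0014]
[0.547 0.18  0.2  ] [ 18.09 -22.2    0.58]
```

View pics/wrist2.png

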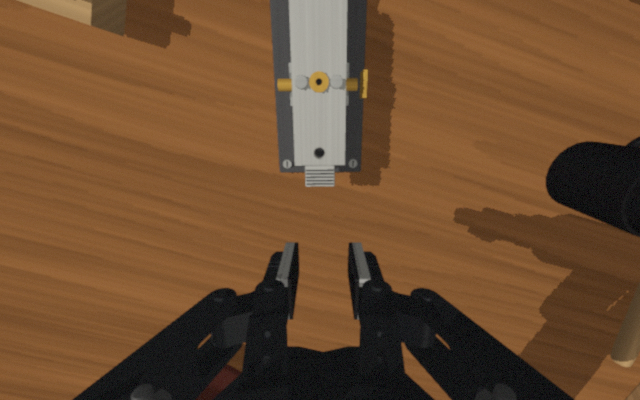

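The wrist view shows the leaf down, at about 0.04 rad, with its hole at (319.5,153), the bush at (319,82), the tab end at (320,187) and the tube ends at (279,85) and (358,85). Next comes the pin.

```bash
python3 -c "
from h import *
w=load('wrist2');t=load('top2')
print('hole',ray(w,(319.5,153),.0606),'bush',ray(w,(319,82),.061),J(-65,0,55),J(0,0,55), proj(t,[J(-65,0,61)]))
g=cv2.cvtColor(w['pixels'],cv2.COLOR_BGR2GRAY)
print(g[145:162,311:329])
print(state()['tool_pos'])"
```

```text
hole [ 0.47195831 -0.07115913  0.0606    ] bush [ 0.53372134 -0.05251497  0.061     ] [ 0.47473277 -0.07214917  0.055     ] [ 0.537  -0.0535  0.055 ] [[288.78315438 243.22602895]]
[[166 168 167 167 166 167 166 164 162 163 163 164 166 166 164 165 168 168]
 [166 166 167 165 166 165 165 158 156 155 161 164 166 167 165 164 168 169]
 [165 166 168 164 159 154 146 134 128 130 142 155 165 166 164 165 167 169]
 [166 167 167 160 145 122 104  84  76  77 102 131 155 163 164 168 168 169]
 [166 167 163 146 108  73  56  52  51  55  61  88 126 153 162 165 168 168]
 [166 168 154 125  78  42  39  43  44  41  51  52  87 138 160 165 167 170]
 [165 167 147 103  59  36  35  37  37  36  38  34  60 123 156 164 168 167]
 [163 163 145  97  51  39  33  31  34  34  32  34  47 106 150 163 167 170]
 [164 165 143  95  55  35  36  36  35  33  32  34  56 112 151 164 167 167]
 [163 164 146 110  70  47  36  32  31  36  29  38  77 127 158 164 167 169]
 [164 165 153 124  90  63  48  44  39  39  41  64 109 143 161 163 168 167]
 [163 166 158 140 115  90  69  56  54  57  74 105 137 159 162 165 166 168]
 [165 166 165 159 140 118 100  83  87  94 114 138 155 163 163 165 168 168]
 [163 165 166 165 157 145 133 119 120 129 144 154 162 166 165 164 167 168]
 [164 165 166 166 165 162 158 152 148 151 157 161 164 167 165 164 169 169]
 [164 166 167 166 164 166 166 165 162 161 163 163 165 166 163 164 166 167]
 [163 166 167 165 165 167 169 165 163 163 163 164 165 165 164 163 167 168]]
[ 0.4370153  -0.08438628  0.20564946]
```

Emit:
send_rows(
  steps=[
    {"translation": [10, -12, 0], "delta_rot": [0, 0, 0], "jaw": 4.5},
    {"translation": [14, -22, 0], "delta_rot": [0, 0, 0], "jaw": 4.5},
    {"translation": [14, -22, 0], "delta_rot": [0, 0, 0], "jaw": 4.5},
    {"translation": [14, -22, 0], "delta_rot": [0, 0, 0], "jaw": 4.5},
    {"translation": [14, -22, 0], "delta_rot": [0, 0, 0], "jaw": 4.5},
    {"translation": [14, -22, 0], "delta_rot": [0, 0, 0], "jaw": 4.5},
    {"translation": [14, -22, 0], "delta_rot": [0, 0, 0], "jaw": 4.5},
    {"translation": [14, -22, 0], "delta_rot": [0, 0, 0], "jaw": 4.5},
  ],
)

```text
time: 5.1
tool_pos: [0.5063, 0.1663, 0.2014]
tool_rot: [0.0, 0.99, 0.144, -0.001]
contact_force: [0.6, -0.6, 0.6]
gripper_width: 0.53
grasp_force: 0.0
```

```bash
python3 -c "
from h import *
grab('wrist','wrist3'); rel([np.array([.547,.18,.2])])
w=load('wrist3'); print(proj(w,[[.547,.18,.083],[.547,.18,.051],[.537,-.0535,0]]))"
```

```text
t 5.15 pos [0.5064 0.1658 0.2017] F [-0.4  0.4 -0.4] jaw 4.48 gf 0.0
rot [ 0.0003  0.002  -0.0023]
[0.547 0.18  0.2  ] [ 4.3  -0.2   0.17]
[[322.44601987 149.62157281]
 [322.47939456 144.16561112]
 [500.79752338 200.19751299]]
```

View pics/wrist3.png

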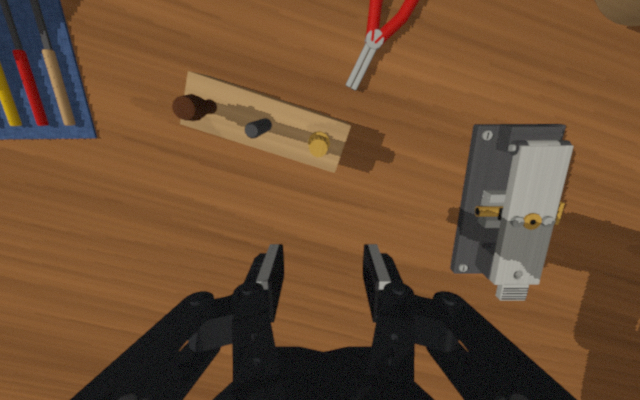

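The wrist view shows the knob top at about (317,149), the punch top at (258,128), the scriber bulb at (186,107), and the jig at right with its leaf hole at (518,274). I'll measure the knob and check the jig calibration in an enlarged crop.

```bash
python3 -c "
from h import *
w=load('wrist3')
cor=[J(x,y,14) for x,y in((95,48),(95,-48),(-95,-48),(-95,48))]
print('corners pred',proj(w,cor).round(1).tolist(), 'hole pred', proj(w,[J(-65,0,61)]))
a=cv2.resize(w['pixels'][115:175,290:350],None,fx=6,fy=6,interpolation=cv2.INTER_CUBIC)
b=cv2.resize(w['pixels'][115:305,440:580],None,fx=2.8,fy=2.8,interpolation=cv2.INTER_CUBIC)
o=np.zeros((532,760,3),np.uint8);o[:360,:360]=a;o[:,365:757]=b
cv2.imwrite('pics/w3c.png',o)
P=cloud(w)
for v in range(130,162,3): print(v,[f'{P[v,u,2]*1e3:.0f}' for u in range(304,336,2)])
k=(P[...,2]>.076)&(abs(P[...,0]-.55)<.03)&(abs(P[...,1]-.18)<.025);v,u=np.nonzero(k);print('top px',u.mean(),v.mean(),P[k].mean(0),P[k].min(0),P[k].max(0))
"
```

```text
corners pred [[482.4, 121.8], [571.1, 121.8], [528.9, 272.4], [455.3, 272.5]] hole pred [[521.43591545 273.78829795]]
130 ['44', '45', '45', '44', '44', '44', '42', '44', '44', '44', '44', '44', '44', '44', '44', '45']
133 ['43', '45', '43', '44', '44', '51', '50', '51', '49', '50', '48', '43', '42', '44', '43', '44']
136 ['44', '43', '43', '48', '50', '49', '58', '57', '59', '53', '51', '50', '45', '44', '44', '44']
139 ['44', '44', '44', '50', '68', '71', '78', '80', '80', '75', '68', '61', '51', '44', '45', '44']
142 ['44', '44', '49', '64', '82', '81', '81', '81', '82', '83', '82', '79', '49', '44', '43', '44']
145 ['44', '43', '43', '79', '83', '82', '83', '81', '82', '83', '83', '82', '49', '43', '44', '45']
148 ['43', '43', '44', '83', '82', '82', '81', '82', '329', '82', '81', '83', '49', '44', '43', '43']
151 ['45', '44', '41', '82', '82', '82', '82', '82', '82', '82', '81', '82', '44', '44', '43', '44']
154 ['43', '44', '45', '44', '83', '81', '82', '82', '82', '82', '81', '45', '44', '45', '43', '44']
157 ['44', '44', '45', '43', '44', '46', '44', '83', '44', '43', '45', '43', '44', '44', '44', '43']
160 ['44', '45', '43', '45', '44', '43', '329', '44', '43', '44', '43', '44', '44', '45', '44', '43']
top px 355.2587962962963 347.6296296296296 [0.52835573 0.16554618 0.25099134] [0.52001567 0.15500193 0.07627406] [0.55526505 0.19147175 0.28338001]
```

View pics/w3c.png

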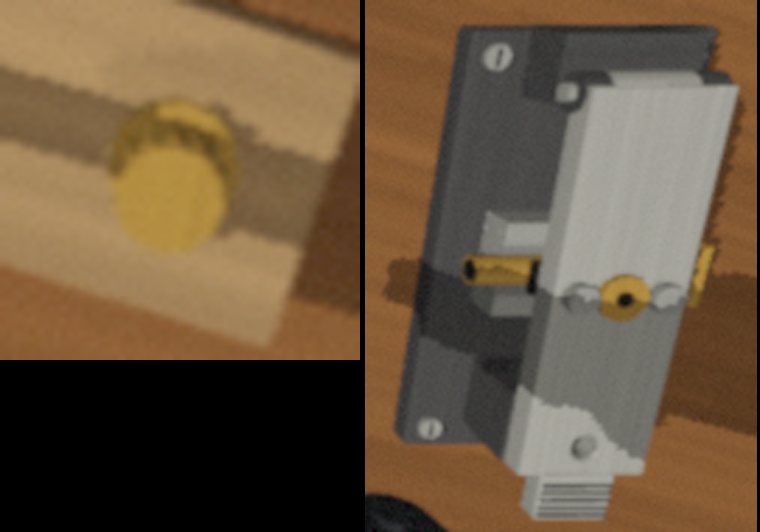

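The crop shows the knob top centre at (170,200), which is (318.3,148.3) in the full picture. The leaf hole is at (517.9,274.5). Predictions are off by about 4 px, perhaps from settling motion, so I'll move above the pin and measure from there.

Emit:
send_rows(
  steps=[
    {"translation": [2.0, -0.2, 0], "delta_rot": [0, 0, 0], "jaw": 4.5},
    {"translation": [2.0, -0.2, 2], "delta_rot": [0, 0, 0], "jaw": 4.5},
    {"translation": [2.0, -0.2, 3], "delta_rot": [0, 0, 0], "jaw": 4.5},
    {"translation": [2.0, -0.2, 3], "delta_rot": [0, 0, 0], "jaw": 4.5},
    {"translation": [2.0, -0.2, 3], "delta_rot": [0, 0, 0], "jaw": 4.5},
    {"translation": [2.0, -0.2, 3], "delta_rot": [0, 0, 0], "jaw": 4.5},
    {"translation": [2.0, -0.2, 3], "delta_rot": [0, 0, 0], "jaw": 4.5},
    {"translation": [2.0, -0.2, 3], "delta_rot": [0, 0, 0], "jaw": 4.5},
  ],
)

```text
time: 5.95
tool_pos: [0.5258, 0.1746, 0.1736]
tool_rot: [-0.0, 0.99, 0.144, 0.001]
contact_force: [-0.8, 0.2, 0.2]
gripper_width: 0.526
grasp_force: 0.0
```

```bash
python3 -c "
from h import *
for tag in('wrist4','wrist3'):
    w=grab('wrist',tag) if tag=='wrist4' else load(tag)
    P=cloud(w); m=(P[...,2]>.074)&(P[...,2]<.09)&(abs(P[...,0]-.55)<.025)&(abs(P[...,1]-.18)<.02)
    n,l,st,ce=cv2.connectedComponentsWithStats(m.astype(np.uint8)); i=1+st[1:,4].argmax()
    print(tag,'top comp',st[i],ce[i],'world',ray(w,ce[i],.083),'pred',proj(w,[[.547,.18,.083]]),P[l==i].mean(0))
    Rm=cv2.Rodrigues(w['rvec'])[0];C=-Rm.T@w['tvec'];print('cam',C,Rm.round(4).tolist())
s=load('scene0');t=load('top0')
for f in(s,t):
    P=cloud(f);m=(P[...,2]>.0805)&(abs(P[...,0]-.55)<.03)&(abs(P[...,1]-.18)<.02);v,u=np.nonzero(m);print(m.sum(),ray(f,(u.mean(),v.mean()),.083))
rel([np.array([.547,.18,.17])]);print(state()['joint_vel'].round(4))
w=load('wrist4');o=cv2.resize(w['pixels'][60:360,160:480],None,fx=2,fy=2);cv2.imwrite('pics/w4c.png',o)
"
```

```text
wrist4 top comp [311 168  21  22 341] [320.98826979 179.12903226] world [0.54838937 0.1841286  0.083     ] pred [[325.42418869 182.15574348]] [0.54789723 0.18399508 0.08116002]
cam [0.60537316 0.19964019 0.3011439 ] [[0.2865, -0.9581, 0.0007], [-0.9059, -0.2706, 0.3257], [-0.3118, -0.0939, -0.9455]]
wrist3 top comp [309 138  20  20 281] [318.40213523 147.5480427 ] world [0.54771873 0.18388026 0.083     ] pred [[322.44601987 149.62157281]] [0.54746418 0.18382895 0.0814753 ]
cam [0.58627423 0.19145301 0.32854401] [[0.2864, -0.9581, 0.0008], [-0.9047, -0.2702, 0.3294], [-0.3154, -0.0951, -0.9442]]
24 [0.55052836 0.18380102 0.083     ]
17 [0.54679637 0.18198202 0.083     ]
t 6.0 pos [0.5257 0.1747 0.1734] F [-0.2  0.4 -0.5] jaw 4.5 gf 0.0
rot [ 0.0001 -0.0009 -0.0011]
[0.547 0.18  0.17 ] [2.19 0.1  0.35]
[-0.0002  0.0026  0.0016 -0.0018  0.0018  0.0005]
```

View pics/w4c.png

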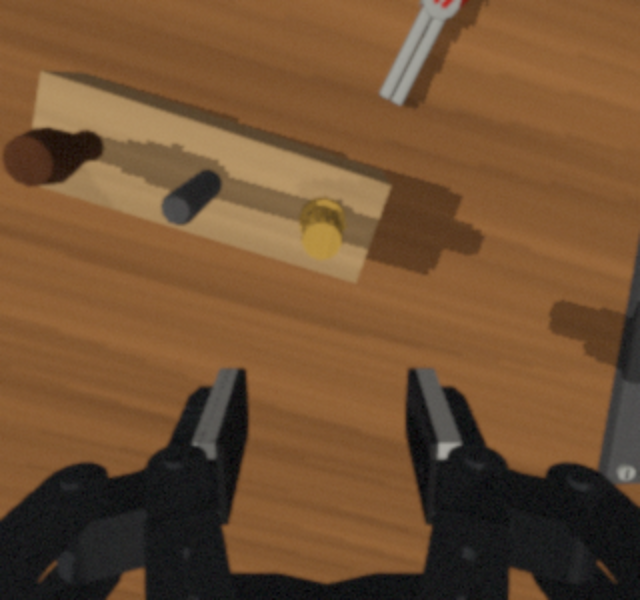

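The crop shows the knob top at (322,240), almost midway between the pads (inner edges at 247 and 406), with the punch well to the left at (178,208). Pin axis is about (0.548, 0.1835); I'll move over it, descend and close.

Emit:
send_rows(
  steps=[
    {"translation": [2.2, -0.2, 0], "delta_rot": [0, 0, 0], "jaw": 4.5},
    {"translation": [2.2, -0.2, 0], "delta_rot": [0, 0, 0], "jaw": 4.5},
    {"translation": [2.2, -0.2, 3], "delta_rot": [0, 0, 0], "jaw": 4.5},
    {"translation": [2.2, -0.2, 6], "delta_rot": [0, 0, 0], "jaw": 4.5},
    {"translation": [2.2, -0.2, 8], "delta_rot": [0, 0, 0], "jaw": 4.5},
    {"translation": [2.2, -0.2, 9], "delta_rot": [0, 0, 0], "jaw": 4.5},
    {"translation": [2.2, -0.2, 9], "delta_rot": [0, 0, 0], "jaw": 4.5},
    {"translation": [2.2, -0.2, 9], "delta_rot": [0, 0, 0], "jaw": 4.5},
  ],
)

```text
time: 6.8
tool_pos: [0.5466, 0.1829, 0.084]
tool_rot: [-0.0, 0.99, 0.144, 0.001]
contact_force: [0.1, -0.1, -0.5]
gripper_width: 0.528
grasp_force: 0.0
```

```bash
python3 -c "
from h import *
rel([np.array([.548,.1835,.068])])
w=grab('wrist','wrist5');cv2.imwrite('pics/w5c.png',cv2.resize(w['pixels'][130:330,200:440],None,fx=3,fy=3))"
```

```text
t 6.8 pos [0.5466 0.1829 0.084 ] F [ 0.1 -0.1 -0.5] jaw 4.51 gf 0.0
rot [ 0.0001 -0.0014 -0.0011]
[0.548  0.1835 0.068 ] [ 0.15 -0.02  1.6 ]
```

View pics/w5c.png

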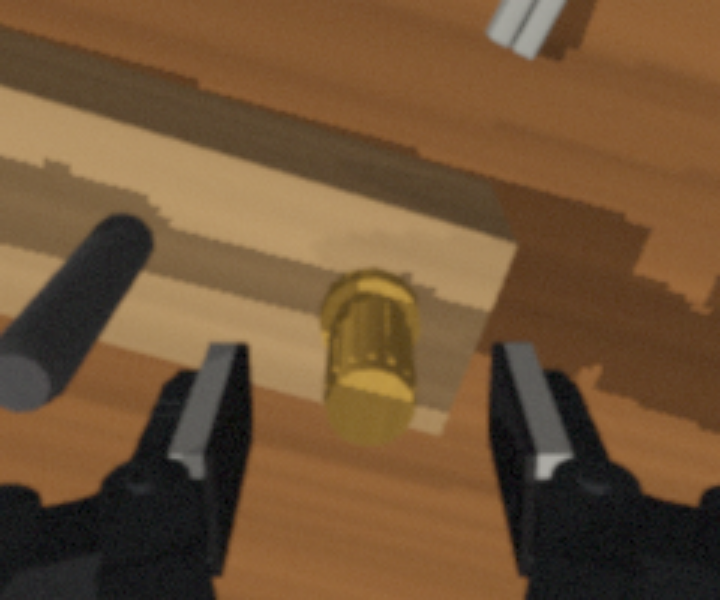

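The knob (top at (368,405), collar at (370,300)) sits midway between the pads (250 and 490), and the punch is clear of the left finger. I'll go down 16 mm and grip.

Emit:
send_rows(
  steps=[
    {"translation": [0.15, 0, 0.8], "delta_rot": [0, 0, 0], "jaw": 4.5},
    {"translation": [0.15, 0, 1.6], "delta_rot": [0, 0, 0], "jaw": 4.5},
    {"translation": [0.15, 0, 1.6], "delta_rot": [0, 0, 0], "jaw": 4.5},
    {"translation": [0.15, 0, 1.6], "delta_rot": [0, 0, 0], "jaw": 0.8},
    {"translation": [0.15, 0, 1.6], "delta_rot": [0, 0, 0], "jaw": 0.8},
    {"translation": [0.15, 0, 1.6], "delta_rot": [0, 0, 0], "jaw": 0.8},
    {"translation": [0.15, 0, 1.6], "delta_rot": [0, 0, 0], "jaw": 0.8},
    {"translation": [0.15, 0, 1.6], "delta_rot": [0, 0, 0], "jaw": 0.8},
  ],
)

```text
time: 7.65
tool_pos: [0.5477, 0.1833, 0.0671]
tool_rot: [-0.0, 0.99, 0.144, 0.0]
contact_force: [0.1, -0.7, 0.6]
gripper_width: 0.166
grasp_force: 58.4
```

```bash
python3 -c "
from h import *
rel([np.array([.548,.1835,.068])])"
```

```text
t 7.65 pos [0.5477 0.1833 0.0671] F [ 0.1 -0.7  0.6] jaw 1.42 gf 58.44242870807648
rot [ 0.     -0.0005 -0.0012]
[0.548  0.1835 0.068 ] [ 0.04 -0.01 -0.09]
```

Emit:
send_rows(
  steps=[
    {"translation": [0, 0, -2], "delta_rot": [0, 0, 0], "jaw": 0.8},
    {"translation": [0, 0, -5], "delta_rot": [0, 0, 0], "jaw": 0.8},
    {"translation": [0, 0, -9], "delta_rot": [0, 0, 0], "jaw": 0.8},
    {"translation": [0, 0, -12], "delta_rot": [0, 0, 0], "jaw": 0.8},
    {"translation": [-4, 4, -12], "delta_rot": [0, 0, 0], "jaw": 0.8},
    {"translation": [-8, 8, -12], "delta_rot": [0, 0, 0], "jaw": 0.8},
    {"translation": [-12, 14, -12], "delta_rot": [0, 0, 0], "jaw": 0.8},
    {"translation": [-14, 18, -12], "delta_rot": [0, 0, 0], "jaw": 0.8},
  ],
)

```text
time: 8.45
tool_pos: [0.4705, -0.0017, 0.1868]
tool_rot: [0.0, 0.989, 0.145, 0.0]
contact_force: [1.4, -1.6, -0.8]
gripper_width: 0.163
grasp_force: 58.9
```

```bash
python3 -c "
from h import *
rel([np.array([.4740,-.072,.17])])"
```

```text
t 8.45 pos [ 0.4705 -0.0017  0.1868] F [ 1.4 -1.6 -0.8] jaw 1.39 gf 58.90037655830383
rot [ 0.0002 -0.0003  0.0003]
[ 0.474 -0.072  0.17 ] [-1.68  6.83  1.68]
```

Emit:
send_rows(
  steps=[
    {"translation": [-1.7, 4, 0], "delta_rot": [0, 0, 0], "jaw": 0.8},
    {"translation": [-1.7, 6, 2], "delta_rot": [0, 0, 0], "jaw": 0.8},
    {"translation": [-1.7, 6, 4.2], "delta_rot": [0, 0, 0], "jaw": 0.8},
    {"translation": [-1.7, 6, 4.2], "delta_rot": [0, 0, 0], "jaw": 0.8},
    {"translation": [-1.7, 6, 4.2], "delta_rot": [0, 0, 0], "jaw": 0.8},
    {"translation": [-1.7, 6, 4.2], "delta_rot": [0, 0, 0], "jaw": 0.8},
    {"translation": [-1.7, 6, 4.2], "delta_rot": [0, 0, 0], "jaw": 0.8},
    {"translation": [-1.7, 6, 4.2], "delta_rot": [0, 0, 0], "jaw": 0.8},
  ],
)

```text
time: 9.25
tool_pos: [0.4733, -0.0627, 0.1459]
tool_rot: [0.0, 0.989, 0.145, 0.001]
contact_force: [-0.1, 0.5, -1.3]
gripper_width: 0.167
grasp_force: 58.9
```

```bash
python3 -c "
from h import *
rel([np.array([.4740,-.072,.14])])
w=grab('wrist','wrist6');grab('scene','s6');grab('top','t6')
o=cv2.resize(w['pixels'][100:300,220:420],None,fx=3,fy=3);cv2.imwrite('pics/w6c.png',o)
p=state()['tool_pos']
print(proj(w,[p+[0,0,-.056],p+[0,0,-.022],[.474,-.072,.0606]]))"
```

```text
t 9.25 pos [ 0.4733 -0.0627  0.1459] F [-0.1  0.5 -1.3] jaw 1.42 gf 58.9340740442276
rot [ 0.001  -0.0015 -0.0003]
[ 0.474 -0.072  0.14 ] [-0.2   0.91  0.59]
[[324.36266783 225.05288398]
 [324.70796769 248.58135467]
 [335.33924431 212.17289744]]
```

View pics/w6c.png

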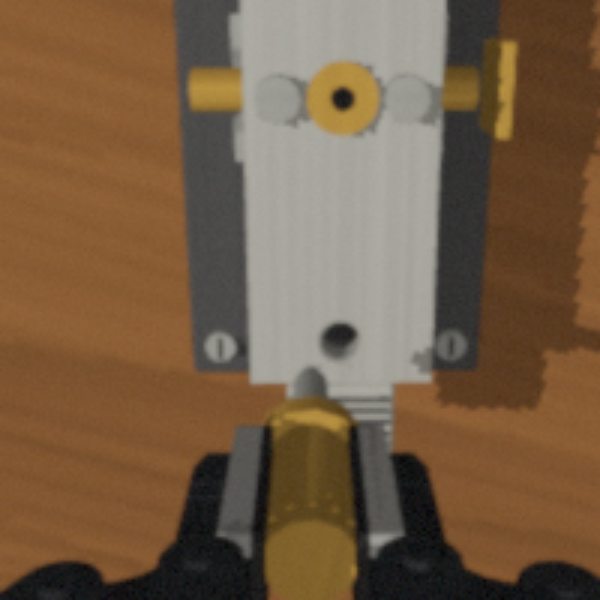

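The crop shows the pin tip at (310,372), the leaf hole at (340,341), the bush at (342,98) and the tube in place. Prediction and picture agree to about a pixel, so I'll work out the hole position.

```bash
python3 -c "
from h import *
w=load('wrist6');g=cv2.cvtColor(w['pixels'],cv2.COLOR_BGR2GRAY).astype(float)
h=g[205:222,324:344]; m=np.clip(140-h,0,None); v,u=np.mgrid[205:222,324:344]; c=((m*u).sum()/m.sum(),(m*v).sum()/m.sum()); print('hole px',c,ray(w,c,.0606),ray(w,(c[0]+1,c[1]),.0606))
print(ray(w,(220+342/3,100+98/3),.0625), cloud(w)[200:226:3,326:344:4,2].round(4))
s=load('s6');t=load('t6')
p=[.4733,-.0627,.1459-.056]
print(proj(s,[p,[.474,-.072,.0606]]),proj(t,[p,[.474,-.072,.0606]]))
print(state()['tool_pos'])"
```

```text
hole px (np.float64(332.4582200685498), np.float64(212.3809242406335)) [ 0.47315455 -0.06980968  0.0606    ] [ 0.47338773 -0.07058895  0.0606    ]
[ 0.5342629  -0.05187151  0.0625    ] [[0.0594 0.0587 0.0595 0.0586 0.0598]
 [0.0589 0.0578 0.0596 0.06   0.0597]
 [0.0589 0.0586 0.0599 0.0597 0.0591]
 [0.0596 0.0353 0.0349 0.059  0.0587]
 [0.0595 0.0431 0.0419 0.0453 0.0585]
 [0.0581 0.0502 0.0451 0.0523 0.0589]
 [0.0592 0.0575 0.0559 0.0591 0.0587]
 [0.0608 0.0595 0.0583 0.0594 0.0595]
 [0.0959 0.0601 0.0604 0.0596 0.0594]]
[[343.44848044 178.33674885]
 [339.73283737 184.61792642]] [[284.92984211 242.6573635 ]
 [288.73017429 243.49919904]]
[ 0.47292518 -0.06281829  0.14531711]
```

Emit:
send_rows(
  steps=[
    {"translation": [-0.17, 0.77, 0], "delta_rot": [0, 0, 0], "jaw": 0.8},
    {"translation": [-0.17, 0.77, 0.5], "delta_rot": [0, 0, 0], "jaw": 0.8},
    {"translation": [-0.17, 0.77, 1.2], "delta_rot": [0, 0, 0], "jaw": 0.8},
    {"translation": [-0.17, 0.77, 2.1], "delta_rot": [0, 0, 0], "jaw": 0.8},
    {"translation": [-0.17, 0.77, 2.1], "delta_rot": [0, 0, 0], "jaw": 0.8},
    {"translation": [-0.17, 0.77, 2.1], "delta_rot": [0, 0, 0], "jaw": 0.8},
    {"translation": [-0.17, 0.77, 2.1], "delta_rot": [0, 0, 0], "jaw": 0.8},
    {"translation": [-0.17, 0.77, 2.1], "delta_rot": [0, 0, 0], "jaw": 0.8},
  ],
)

```text
time: 10.2
tool_pos: [0.4735, -0.0709, 0.1242]
tool_rot: [0.0, 0.99, 0.144, 0.0]
contact_force: [0.1, -1.0, -1.4]
gripper_width: 0.165
grasp_force: 58.9
```

```bash
python3 -c "
from h import *
rel([np.array([.4735,-.0707,.124])])
w=grab('wrist','wrist7');s=grab('scene','s7')
p=state()['tool_pos']
print(proj(w,[p+[0,0,-.056],[.4735,-.0707,.0606]]),proj(s,[p+[0,0,-.056],[.4735,-.0707,.0606]]))
o=np.zeros((600,800,3),np.uint8)
o[:,:400]=cv2.resize(w['pixels'][180:270,300:360],(400,600),interpolation=cv2.INTER_CUBIC)
o[:,400:]=cv2.resize(s['pixels'][150:210,320:360],(400,600),interpolation=cv2.INTER_CUBIC)
cv2.imwrite('pics/w7c.png',o)
g=cv2.cvtColor(w['pixels'],cv2.COLOR_BGR2GRAY);print(g[203:228,318:342])"
```

```text
t 10.2 pos [ 0.4735 -0.0709  0.1242] F [ 0.1 -1.  -1.4] jaw 1.41 gf 58.93386125564575
rot [ 0.0004 -0.0006 -0.0011]
[ 0.4735 -0.0707  0.124 ] [ 0.   -0.02  0.02]
[[324.39701028 224.89261002]
 [324.13348959 220.51781308]] [[340.29537378 182.79511108]
 [340.22943652 184.62516726]]
[[163 165 166 165 164 162 161 161 163 161 164 165 165 162 163 167 166 169
  167 165 170 168 163 163]
 [164 162 165 165 163 162 163 163 164 162 165 163 166 165 162 165 168 167
  168 169 168 167 164 164]
 [163 165 167 167 165 164 161 164 162 162 162 164 164 164 164 165 168 168
  168 167 171 165 161 164]
 [163 164 167 166 164 162 161 162 163 162 162 164 164 164 163 164 166 167
  168 167 167 166 163 164]
 [163 164 167 167 164 163 161 161 162 162 162 164 165 164 163 164 166 166
  166 168 169 166 163 163]
 [164 165 166 165 164 160 162 161 164 162 163 164 164 163 162 164 167 167
  167 168 167 164 164 162]
 [163 163 166 166 165 162 161 161 162 163 163 165 165 164 162 164 167 168
  167 169 167 165 162 163]
 [162 164 165 168 164 161 160 163 164 162 163 165 165 164 162 165 167 166
  167 168 167 167 163 162]
 [164 164 16
[... 1005 characters left out ...]
59  51  49  50  50  47  44  41  55  73 105 133 152 153 138 124 123
  136 135 119 114 112 113]
 [ 81  71  69  72  78  74  62  51  58  79 105 124 128 132 129 116 115 114
  117 117 117 116 113 113]
 [ 86  83  88  95  96  84  79  69  76 104 127 132 120 102 105 112 116 113
  117 117 116 109 112 108]
 [ 97 100 103 104  98  94  82  78  84 105 122 135 135 125 118 116 117 115
  113 116 115 112 110 112]
 [108 111 114 107  99  89  81  78  77  86 116 143 155 154 144 138 136 128
  116 118 115 113 113 112]
 [123 116 115 108  96  92  83  76  77  78 110 148 163 163 158 163 155 135
  115 114 115 115 110 110]
 [129 120 111 102  98  91  82  79  75  76 105 145 163 162 162 161 148 122
  117 118 113 112 112 114]]
```

View pics/w7c.png

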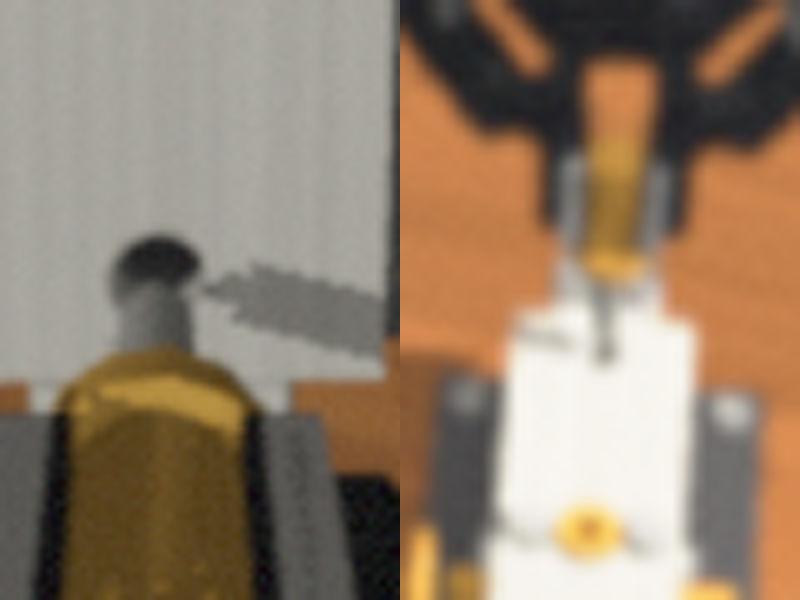

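Picture viewing is now over the allowance: I count 12 against the limit of 10, so I'll view no more and go by numbers. In this last crop the tip (158,290) stands at the hole (157,270 on the left half, ellipse 110–203). The model's projections of tip and hole agree with the picture to within a pixel. I'll insert slowly and watch the force.

Emit:
send_rows(
  steps=[
    {"translation": [0, 0, 0.4], "delta_rot": [0, 0, 0], "jaw": 0.8},
    {"translation": [0, 0, 0.8], "delta_rot": [0, 0, 0], "jaw": 0.8},
    {"translation": [0, 0, 1.2], "delta_rot": [0, 0, 0], "jaw": 0.8},
    {"translation": [0, 0, 1.5], "delta_rot": [0, 0, 0], "jaw": 0.8},
    {"translation": [0, 0, 1.5], "delta_rot": [0, 0, 0], "jaw": 0.8},
    {"translation": [0, 0, 1.5], "delta_rot": [0, 0, 0], "jaw": 0.8},
    {"translation": [0, 0, 1.5], "delta_rot": [0, 0, 0], "jaw": 0.8},
    {"translation": [0, 0, 1.5], "delta_rot": [0, 0, 0], "jaw": 0.8},
  ],
)

```text
time: 11.1
tool_pos: [0.4734, -0.0709, 0.1091]
tool_rot: [0.0, 0.99, 0.144, 0.0]
contact_force: [-0.4, -0.4, -0.6]
gripper_width: 0.166
grasp_force: 58.9
```

```bash
python3 -c "
from h import *
rel([np.array([.4735,-.0707,.09])]);print(state()['ft_torque'])"
```

```text
t 11.1 pos [ 0.4734 -0.0709  0.1091] F [-0.4 -0.4 -0.6] jaw 1.42 gf 58.93012046813965
rot [ 0.0003 -0.0003 -0.0012]
[ 0.4735 -0.0707  0.09  ] [ 0.01 -0.02  1.91]
[-0.04964535  0.02018019  0.04246315]
```

Emit:
send_rows(
  steps=[
    {"translation": [0, 0, 0.3], "delta_rot": [0, 0, 0], "jaw": 0.8},
    {"translation": [0, 0, 0.6], "delta_rot": [0, 0, 0], "jaw": 0.8},
    {"translation": [0, 0, 0.9], "delta_rot": [0, 0, 0], "jaw": 0.8},
    {"translation": [0, 0, 1.2], "delta_rot": [0, 0, 0], "jaw": 0.8},
    {"translation": [0, 0, 1.5], "delta_rot": [0, 0, 0], "jaw": 0.8},
    {"translation": [0, 0, 1.5], "delta_rot": [0, 0, 0], "jaw": 0.8},
    {"translation": [0, 0, 1.5], "delta_rot": [0, 0, 0], "jaw": 0.8},
    {"translation": [0, 0, 1.5], "delta_rot": [0, 0, 0], "jaw": 0.8},
  ],
)

```text
time: 11.9
tool_pos: [0.4729, -0.0709, 0.0935]
tool_rot: [-0.0, 0.99, 0.144, -0.0]
contact_force: [-1.0, -2.3, -2.0]
gripper_width: 0.167
grasp_force: 58.9
```

```bash
python3 -c "
from h import *
rel([np.array([.4735,-.0707,.077])]);print(state()['ft_torque'])"
```

```text
t 11.9 pos [ 0.4729 -0.0709  0.0935] F [-1.  -2.3 -2. ] jaw 1.42 gf 58.91277194023132
rot [-0.0002  0.0008 -0.0012]
[ 0.4735 -0.0707  0.077 ] [0.06 0.   1.65]
[-0.37967631  0.23505815  0.00150448]
```

Emit:
send_rows(
  steps=[
    {"translation": [-0.05, 0.08, 0], "delta_rot": [0, 0, 0], "jaw": 0.8},
    {"translation": [-0.05, 0.08, 0.2], "delta_rot": [0, 0, 0], "jaw": 0.8},
    {"translation": [-0.05, 0.08, 0.4], "delta_rot": [0, 0, 0], "jaw": 0.8},
    {"translation": [-0.05, 0.08, 0.6], "delta_rot": [0, 0, 0], "jaw": 0.8},
    {"translation": [-0.05, 0.08, 0.7], "delta_rot": [0, 0, 0], "jaw": 0.8},
    {"translation": [-0.05, 0.08, 0.7], "delta_rot": [0, 0, 0], "jaw": 0.8},
    {"translation": [-0.05, 0.08, 0.7], "delta_rot": [0, 0, 0], "jaw": 0.8},
    {"translation": [-0.05, 0.08, 0.7], "delta_rot": [0, 0, 0], "jaw": 0.8},
  ],
)

```text
time: 12.7
tool_pos: [0.473, -0.0717, 0.0868]
tool_rot: [-0.0, 0.99, 0.144, 0.0]
contact_force: [-0.1, 0.5, -1.6]
gripper_width: 0.164
grasp_force: 59.0
```

```bash
python3 -c "
from h import *
rel([np.array([.4735,-.0707,.077])]);print(state()['ft_torque'])"
```

```text
t 12.7 pos [ 0.473  -0.0717  0.0868] F [-0.1  0.5 -1.6] jaw 1.4 gf 58.96044909954071
rot [-0.0001 -0.0001 -0.0012]
[ 0.4735 -0.0707  0.077 ] [ 0.07 -0.08  0.98]
[-0.0004374   0.08416608  0.00444873]
```

Emit:
send_rows(
  steps=[
    {"translation": [0, 0, 0.15], "delta_rot": [0, 0, 0], "jaw": 0.8},
    {"translation": [0, 0, 0.3], "delta_rot": [0, 0, 0], "jaw": 0.8},
    {"translation": [0, 0, 0.45], "delta_rot": [0, 0, 0], "jaw": 0.8},
    {"translation": [0, 0, 0.6], "delta_rot": [0, 0, 0], "jaw": 0.8},
    {"translation": [0, 0, 0.75], "delta_rot": [0, 0, 0], "jaw": 0.8},
    {"translation": [0, 0, 0.9], "delta_rot": [0, 0, 0], "jaw": 0.8},
    {"translation": [0, 0, 0.9], "delta_rot": [0, 0, 0], "jaw": 0.8},
    {"translation": [0, 0, 0.9], "delta_rot": [0, 0, 0], "jaw": 0.8},
  ],
)

```text
time: 13.5
tool_pos: [0.4731, -0.0719, 0.0781]
tool_rot: [0.0, 0.99, 0.144, 0.0]
contact_force: [-2.9, 0.2, 4.8]
gripper_width: 0.166
grasp_force: 59.4
```

```bash
python3 -c "
from h import *
rel([np.array([.4735,-.0707,.077])]);print(state()['ft_torque'])"
```

```text
t 13.5 pos [ 0.4731 -0.0719  0.0781] F [-2.9  0.2  4.8] jaw 1.42 gf 59.41959321498871
rot [ 0.0003  0.     -0.0012]
[ 0.4735 -0.0707  0.077 ] [ 0.07 -0.1   0.11]
[-0.10002972  0.5793483  -0.01344383]
```

Emit:
send_rows(
  steps=[
    {"translation": [-0.07, 0, 0.1], "delta_rot": [0, 0, 0], "jaw": 0.8},
    {"translation": [-0.07, 0, 0.2], "delta_rot": [0, 0, 0], "jaw": 0.8},
    {"translation": [-0.07, 0, 0.3], "delta_rot": [0, 0, 0], "jaw": 0.8},
    {"translation": [-0.07, 0, 0.3], "delta_rot": [0, 0, 0], "jaw": 0.8},
    {"translation": [-0.07, 0, 0.3], "delta_rot": [0, 0, 0], "jaw": 0.8},
    {"translation": [-0.07, 0, 0.3], "delta_rot": [0, 0, 0], "jaw": 0.8},
    {"translation": [-0.07, 0, 0.3], "delta_rot": [0, 0, 0], "jaw": 0.8},
    {"translation": [-0.07, 0, 0.3], "delta_rot": [0, 0, 0], "jaw": 0.8},
  ],
)

```text
time: 14.3
tool_pos: [0.4731, -0.072, 0.077]
tool_rot: [-0.0, 0.99, 0.144, 0.0]
contact_force: [-8.0, 1.2, 14.1]
gripper_width: 0.166
grasp_force: 60.9
```

```bash
python3 -c "
from h import *
rel([np.array([.4735,-.0707,.077])]);print(state()['ft_torque'])"
```

```text
t 14.3 pos [ 0.4731 -0.072   0.077 ] F [-8.   1.2 14.1] jaw 1.42 gf 60.90720534324646
rot [ 0.     -0.0006 -0.0012]
[ 0.4735 -0.0707  0.077 ] [ 0.08 -0.11 -0.  ]
[ 0.35773097  1.29609488 -0.00714677]
```

Emit:
send_rows(
  steps=[
    {"translation": [-0.05, 0, 0.05], "delta_rot": [0, 0, 0], "jaw": 0.8},
    {"translation": [-0.1, 0, 0.1], "delta_rot": [0, 0, 0], "jaw": 0.8},
    {"translation": [-0.15, 0, 0.1], "delta_rot": [0, 0, 0], "jaw": 0.8},
    {"translation": [-0.15, 0, 0.1], "delta_rot": [0, 0, 0], "jaw": 0.8},
    {"translation": [-0.15, 0, 0.1], "delta_rot": [0, 0, 0], "jaw": 0.8},
    {"translation": [-0.15, 0, 0.1], "delta_rot": [0, 0, 0], "jaw": 0.8},
    {"translation": [-0.15, 0, 0.1], "delta_rot": [0, 0, 0], "jaw": 0.8},
    {"translation": [-0.15, 0, 0.1], "delta_rot": [0, 0, 0], "jaw": 0.8},
  ],
)

```text
time: 15.1
tool_pos: [0.4729, -0.072, 0.0769]
tool_rot: [-0.0, 0.99, 0.144, 0.002]
contact_force: [-4.8, 4.9, 16.7]
gripper_width: 0.168
grasp_force: 60.9
```

```bash
python3 -c "
from h import *
rel([np.array([.4735,-.0707,.077])]);print(state()['ft_torque'])
for tag in('scene2','s8'):
    f=grab('scene','s8') if tag=='s8' else load(tag)
    C=cloud(f);sub=C[165:245,315:365].reshape(-1,3)
    j=(sub[:,:2]-CTR)@np.array([[np.cos(YAW),-np.sin(YAW)],[np.sin(YAW),np.cos(YAW)]])
    k=(abs(j[:,1])<.018)&(j[:,0]>-.04)&(j[:,0]<.06)&(abs(j[:,0])>.02)&(sub[:,2]>.045)&(sub[:,2]<.075);print(tag,k.sum(),np.polyfit(j[k,0],sub[k,2],1))"
```

```text
t 15.1 pos [ 0.4729 -0.072   0.0769] F [-4.8  4.9 16.7] jaw 1.44 gf 60.9265798330307
rot [ 0.0001 -0.0041 -0.0014]
[ 0.4735 -0.0707  0.077 ] [ 0.09 -0.11 -0.01]
[0.74570792 0.90021552 0.04194369]
scene2 238 [-0.04303356  0.05711741]
s8 232 [0.00187257 0.05430698]
```

Emit:
send_rows(
  steps=[
    {"translation": [-0.05, -0.07, 0.1], "delta_rot": [0, 0, 0], "jaw": 0.8},
    {"translation": [-0.05, -0.07, 0.1], "delta_rot": [0, 0, 0], "jaw": 0.8},
    {"translation": [-0.05, -0.07, 0.1], "delta_rot": [0, 0, 0], "jaw": 0.8},
    {"translation": [-0.05, -0.07, 0.1], "delta_rot": [0, 0, 0], "jaw": 0.8},
    {"translation": [-0.05, -0.07, 0.1], "delta_rot": [0, 0, 0], "jaw": 0.8},
    {"translation": [-0.05, -0.07, 0.1], "delta_rot": [0, 0, 0], "jaw": 0.8},
    {"translation": [-0.05, -0.07, 0.1], "delta_rot": [0, 0, 0], "jaw": 0.8},
    {"translation": [-0.05, -0.07, 0.1], "delta_rot": [0, 0, 0], "jaw": 0.8},
  ],
)

```text
time: 15.95
tool_pos: [0.4729, -0.072, 0.0769]
tool_rot: [0.0, 0.99, 0.144, 0.003]
contact_force: [-5.9, 2.2, 19.4]
gripper_width: 0.165
grasp_force: 61.3
```

```bash
python3 -c "
from h import *
rel([np.array([.4735,-.0707,.077])]);print(state()['ft_torque'])
a=load('scene0')['pixels'].astype(int);b=grab('scene','s9')['pixels'].astype(int)
d=(abs(a-b).sum(2)>90)
for n,(u0,v0,u1,v1) in dict(stand=(405,215,480,270),pinonly=(415,222,432,242),pliers=(370,258,412,310),dish=(195,222,240,258),mug=(208,145,250,192),hammer=(175,108,218,168)).items(): print(n,d[v0:v1,u0:u1].sum())
# tube ends (brass) in scene
hsv=cv2.cvtColor(b.astype(np.uint8),cv2.COLOR_BGR2HSV);hs0=cv2.cvtColor(a.astype(np.uint8),cv2.COLOR_BGR2HSV)
for h in(hs0,hsv):
    m=((h[...,0]>16)&(h[...,0]<28)&(h[...,1]>150)&(h[...,2]>120)).astype(np.uint8)[195:225,312:362]
    n,l,s,c=cv2.connectedComponentsWithStats(m);print([(s[i,4],(c[i]+[312,195]).round(1).tolist()) for i in range(1,n) if s[i,4]>3])
"
```

```text
t 15.95 pos [ 0.4729 -0.072   0.0769] F [-5.9  2.2 19.4] jaw 1.4 gf 61.29586637020111
rot [ 0.0015 -0.005  -0.0013]
[ 0.4735 -0.0707  0.077 ] [ 0.09 -0.11 -0.01]
[0.60851492 1.01036878 0.00957751]
stand 98
pinonly 86
pliers 0
dish 0
mug 485
hammer 167
[(np.int32(18), [321.3, 208.8]), (np.int32(8), [325.5, 208.5]), (np.int32(13), [337.7, 209.0]), (np.int32(10), [350.5, 210.2])]
[(np.int32(19), [321.3, 207.9]), (np.int32(7), [338.3, 203.4]), (np.int32(7), [325.9, 208.4]), (np.int32(10), [350.5, 210.2])]
```

```bash
python3 -c "
from h import *
for t in('scene0','s9'):
    P=cloud(load(t))
    for n,(u0,v0,u1,v1,z) in dict(mug=(200,140,255,195,.02),hammer=(175,105,222,170,.012)).items():
        q=P[v0:v1,u0:u1];m=(q[...,2]>z)&(q[...,2]<.12);print(t,n,m.sum(),q[m].mean(0).round(4))"
```

```text
scene0 mug 1110 [ 0.5357 -0.397   0.0593]
scene0 hammer 844 [ 0.4317 -0.5671  0.0292]
s9 mug 1108 [ 0.5351 -0.3983  0.0593]
s9 hammer 845 [ 0.4319 -0.5665  0.0292]
```

The mug and hammer haven't moved, so those differences were shadows. The leaf is shut, the pin is home and the press is about 19 N, so I'm handing in.

```bash
python3 -c "
from plant import *
print(job_done())"
```

```text
the job is handed in; nothing more can be done
None
```

The jig is ready and handed in at about 16 s: leaf fully shut, pin home with its collar on the leaf, and the gripper still holding it and pressing down with about 19 N. The tube is in its V-block and the bench items are where they were, but I viewed 12 pictures, two over the limit of 10.

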